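# Inspect a laser submount through the loupe

## Task

Carry the steel scoop to the inspection station and tip it so that its three submounts slide gently into the black dish, without touching the submounts with the gripper, then set the empty scoop back down flat on the table. Next pick up the loupe and hold it level and still over the copper submount, with the middle of the lens above the middle of that submount and at the focal height marked by the red collar on the post. Finish while holding the loupe there, touching nothing with it, and leave the other things on the table where they are.

Things in the scene. Friction and masses are not known exactly. Their poses are not given: they have to be found in the camera images.
- dish (a point): Centre of the inner floor of the square black inspection dish on the fixed inspection station (x, y along its sides, z up). Inner floor 110 x 110 mm; walls 4 mm thick, rim 13 mm above the floor. Under it, parallel and centred, an aluminium platform of 220 x 220 mm, its top 3 mm below this point, on four posts (height differs from run to run by up to 20 mm)
- focus_mark (a point): Centre of the red collar (20 mm diameter, 8 mm high) on the upright steel post (12.7 mm diameter, foot 25 mm, top 16 mm above this point) at a platform corner: from the dish point +90 mm along x, -90 mm along y, 100 mm up, in the dish's axes. Its middle marks the focal height: hold the lens middle at this height
- scoop_grip (a point): Middle of the blue upright grip plate at the rear of the steel scoop: 12 mm thick (along the scoop's x), 50 mm wide (y), its top 22 mm above this point. The point lies 42 mm above the scoop's underside (the table at the start). Axes: x towards the open nose, y to the side, z up. The nose edge lies 121 mm ahead of this point in x
- scoop_nose (a point): Middle of the lower front edge of the scoop's open nose, on its underside (axes as for scoop_grip). The scoop floor is 3 mm thick; no wall closes the nose. On the table this point is at table height
- copper_mid (a point): Centre of the copper-coloured submount, a block of 24 x 18 x 10 mm (x, y, z) with dark pads on both faces; it starts in the scoop; either face may come up
- ceramic_a_mid (a point): Centre of a white ceramic submount, a block of 24 x 18 x 10 mm, starts in the scoop
- ceramic_b_mid (a point): Centre of the other white ceramic submount, same size, starts in the scoop
- loupe_lens (a point): Middle of the glass lens of the hand loupe, 8 mm above its underside. Black ring of 76 mm diameter, 16 mm high, glass 66 mm. Axes: x away from the handle, y to the side, z up through the lens (the loupe starts lying flat, z up, and must end z up)
- loupe_grip (a point): Middle of the rubber grip of the loupe's straight handle, 82 mm behind the lens middle (at -x), 3 mm higher than the lens middle and 11 mm above the loupe's underside; axes as for loupe_lens. The handle is 20 mm wide (y), 22 mm high (z), runs from 36 to 146 mm behind the lens middle and is flat-sided; the loupe weighs 0.14 kg and balances near this grip
- scoop: Polished steel scoop, 130 x 76 mm, side walls 18 mm high, about 0.2 kg loaded; origin at the centre of its underside, axes as for scoop_grip. Its floor is slippery: submounts slide once it is tipped nose down by 14 to 20 degrees
- copper: The copper submount; origin at the centre of its underside as built
- ceramic_a: White submount; origin at the centre of its underside as built
- ceramic_b: The other white submount; origin likewise
- loupe: The loupe; origin on its underside below the lens middle, axes as for loupe_lens
- stage: The platform of the inspection station with dish, post and collar (fixed); origin at the centre of the platform's underside, 13 mm below the dish point
- solvent: Bystander: white bottle with red cap, 60 mm diameter, 155 mm high; origin under its centre
- mirror_mount: Bystander: black mirror mount on a steel pedestal, 106 mm high, 48 mm wide; origin under its centre
- chip_box: Bystander: flat amber chip box, 62 x 62 x 18 mm; origin under its centre
- tweezers: Bystander: steel tweezers lying flat, 120 mm long (along x), 5 mm high; origin near the middle of the underside
- hex_driver: Bystander: driver with yellow handle lying flat, 160 mm long (along x), about 30 mm high; origin near the middle of the underside
- blower: Bystander: blue rubber dust blower standing upright, 58 mm diameter, 98 mm high; origin under its centre
Mind the look-alikes: they are no part of the job. What is shaped like the scoop but green or purple is not meant.

How it is judged:
By the outcome, as a careful person would: the job done as asked, in the order asked, and still so for the second after the job is handed in, while the arm keeps its last pose, push and grip.
It also fails if it takes over 72 s, if anything falls off the work surface, if the arm or the gripper's body presses on something with over 40 N, if the wrist force passes 120 N, or if a joint passes its speed limit or range.

## Robot

A 7-joint arm with a two-finger parallel gripper is mounted at the origin on the work surface. World frame = base frame: x ahead of the robot, y to its left, z up, the work surface at z = 0. Lengths are in m, angles in rad, forces in N, time in s.
With the tool pointing down it reaches from about 0.4 to 0.85 m from the base axis. Payload 10.4 kg.
Tool frame: the origin (TCP) lies midway between the tips of the shut fingers; the grasp point (between the pads) lies 19 mm behind it; z points along the fingers, y is the line along which they close (so a half turn about z gives the same grasp; the last joint's range is limited). The gripper opens to 87 mm and grips with 3 to 60 N. Pads are 19 mm wide; open, the fingers measure 117 mm over their backs; the gripper's body (75 mm by 190 mm) begins 51 mm behind the grasp point.
Start: joints at [-1.288, 0.332, -0.065, 1.46, 0.022, 1.35, -0.088], TCP at [0.188, 0.596, 0.199] pointing down, gripper open.
Joint ranges: [-2.6, 2.6], [-0.5, 2.12], [-1.47, 1.34], [0.16, 2.42], [-1.27, 4.41], [0.06, 2.06], [-2.6, 2.6]. Speed limits (rad/s): [2.22, 2.22, 2.79, 2.79, 3.14, 3.14, 3.14].

## Interface

Orientations are given as a unit quaternion [x, y, z, w].
In Python, from bench import r gives the robot as it stands.
- The arm moves only by the tool move_arm, never from a script. Its argument "targets" is a list of rows, each a list of 3 entries, a list of its own where there are three numbers: the shift along the tool's x, y, z in cm, then the turn, a rotation vector about the tool's x, y, z in rad, then the opening in per cent of the stroke, from 0 (shut) to 100 (fully open). In form: [[[x, y, z], [wx, wy, wz], gripper], ...]. A call has 1 to 20 rows; each row shifts and turns the commanded pose from where the row before left it, along the tool's axes as they then stand; what a row does not reach is not made up. A row lasts 1/8 s, in which the tool goes at most 62.5 mm and 10.7 degrees, less where a joint would pass 70% of its speed; a pose out of reach is approached as far as the arm can. A call with a gripper value outside its range is refused whole. The fingers move at their own pace and stop on an object; "grip_force" is the grip in N (left out, the last holds). Time passes only in rows, so rows that do not move let the fingers close. It gives the time, the measured TCP pose, the force, the opening and the grip force at its end, in the units of the state.
- r.read_state(): the state, without advancing time (a new reading comes with each control period).
- r.camera(name): name is "side" or "top"; returns a dict with "image" (420x560x3 uint8, blue, green, red), "vertical_fov" (degrees; the focal length in pixels is half the picture's height over the tangent of half this angle, whatever the lens; pixels are square), "cx", "cy" (the principal point, pixels), "k1" (the pictures are not rectified: a ray, as slopes to the right and down, at radius r is drawn at 1 + k1 r^2 times it, then the intrinsics apply), "cam_to_world" (4x4, takes a point from camera to world coordinates). Camera axes: x right, y down, z forward; pixel columns grow to the right and rows downward; lengths in m; the calibration is good to about 2 mm. A picture is of the moment at which its call begins. There is no depth.
- r.close_job(): hands the job in; it is judged then, once.
The state is a dict: "time": time; "joint_positions": joint angles; "joint_vel": joint speeds; "joint_torque": joint torques, N m; "ee_pos": TCP position; "eef_rot": TCP orientation; "ft_force": force on the tool from outside, world axes, zero at the start; "torque": the same for the moment, N m; "width": finger opening in m; "grip_force": force on a finger pad.
Only numpy, scipy, OpenCV 4.12 (cv2) and the standard library are available. Lean on these libraries where they do the work, as an engineer would, in place of code of your own. Each camera call takes 0.05 s, during which the arm holds its last target. There are 200 camera calls.

## Working session

There is one attempt and no reset: what is moved stays moved. The work goes in short steps, Python scripts to look and compute and a tool call to move; the robot and the scene stay as the last step left them, time stands still between calls to the robot, and variables do not carry over. Pictures are saved under pics/ and viewed, at most 10 in all, crops included, and the job is handed in when it is done.

Besides the shell and the picture viewer there is one more tool, called after "Call:" by a JSON object that holds its "fn" and its "kwargs", one argument or row to a line. move_arm: Moves the arm, as the interface text tells. Its arguments: {"type":"object","properties":{"targets":{"type":"array"},"grip_force":{"type":"number"}},"required":["targets"]}

```bash
ls; mkdir -p pics; python3 - <<'E'
from bench import r
import cv2
s=r.read_state(); print({k:s[k] for k in("time","ee_pos","eef_rot","width","ft_force")})
for n in("top","side"):
    c=r.camera(n); cv2.imwrite(f"pics/{n}0.png",c["image"]); print(n,c["vertical_fov"],c["cx"],c["cy"],c["k1"]); print(c["cam_to_world"])
E
```

```text
pics
{'time': 0.0, 'ee_pos': array([0.18801063, 0.59558805, 0.19854726]), 'eef_rot': array([ 1.52263087e-01,  9.88339720e-01, -7.37920805e-04, -8.19621798e-05]), 'width': 0.0867684087374852, 'ft_force': array([0.35500156, 0.11004923, 0.19628391])}
top 49.10322318271396 283.7608938609814 207.9956213902474 -0.020675161174885475
[[ 0.01885133 -0.99285302  0.11784531  0.4277691 ]
 [-0.99964702 -0.02092355 -0.01637175  0.00919186]
 [ 0.01872048 -0.11749509 -0.992897    1.32523775]
 [ 0.          0.          0.          1.        ]]
side 52.460946111471586 265.8035900381858 209.97156554989107 -0.11415142319778844
[[ 0.96627284 -0.17104708  0.19250895  0.2946402 ]
 [-0.25750568 -0.64978303  0.71517329 -0.91614285]
 [ 0.00276075 -0.74062467 -0.67191329  0.99676677]
 [ 0.          0.          0.          1.        ]]
```

View pics/top0.png

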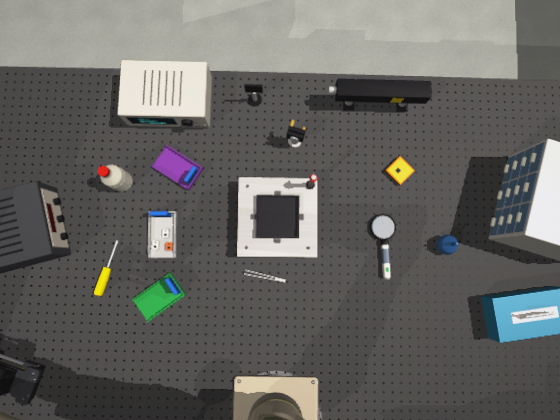

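View pics/side0.png

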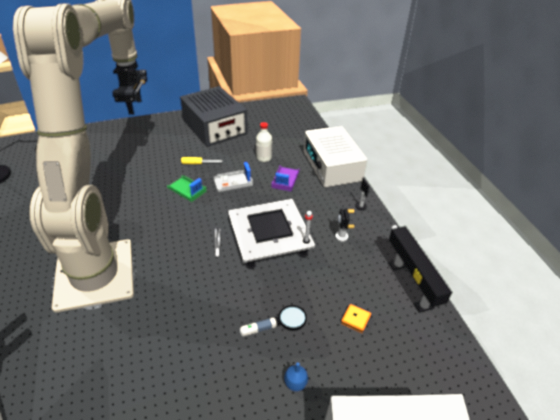

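The top view shows the steel scoop at about (162,234) with its blue plate at (160,214), so its nose points towards the base. The dish is at (277,217), the red collar near (313,178) and the loupe lens at (383,227) with its handle running down to (387,275). The side view shows the collar at about (308,216), the scoop at (233,181) and the loupe at (292,318).

```bash
cat > h.py <<'E'
from bench import r
import cv2, numpy as np
from scipy.spatial.transform import Rotation as R
def cam(n): return r.camera(n)
def K(c):
    f=210/np.tan(np.radians(c["vertical_fov"]/2)); return np.array([[f,0,c["cx"]],[0,f,c["cy"]],[0,0,1.]])
def rays(c,px):
    u=cv2.undistortPointsIter(np.float64(px).reshape(-1,1,2),K(c),np.array([c["k1"],0,0,0,0]),None,None,(3,50,1e-10)).reshape(-1,2) 
    # drawn = 1+k1 r^2 -> OpenCV model
    M=np.array(c["cam_to_world"]); d=np.c_[u,np.ones(len(u))]@M[:3,:3].T
    return M[:3,3],d
def onz(c,px,z):
    o,d=rays(c,px); return o+d*((z-o[2])/d[:,2:3])
def tri(c1,p1,c2,p2):
    o1,d1=rays(c1,[p1]);o2,d2=rays(c2,[p2]);d1=d1[0];d2=d2[0]
    t=np.linalg.lstsq(np.c_[d1,-d2],o2-o1,rcond=None)[0]
    a=o1+t[0]*d1;b=o2+t[1]*d2; return (a+b)/2,np.linalg.norm(a-b)
def proj(c,P):
    M=np.linalg.inv(np.array(c["cam_to_world"])); P=np.float64(P).reshape(-1,3)
    return cv2.projectPoints(P,cv2.Rodrigues(M[:3,:3])[0],M[:3,3],K(c),np.array([c["k1"],0,0,0,0]))[0].reshape(-1,2)
def mask(c,lo,hi,roi):
    m=cv2.inRange(cv2.cvtColor(c["image"],cv2.COLOR_BGR2HSV),np.array(lo),np.array(hi)); z=np.zeros_like(m)
    x0,y0,x1,y1=roi; z[y0:y1,x0:x1]=m[y0:y1,x0:x1]; return z
def big(m,n=1):
    cs=sorted(cv2.findContours(m,cv2.RETR_EXTERNAL,cv2.CHAIN_APPROX_NONE)[0],key=cv2.contourArea)[::-1]
    return cs[:n]
def cen(m):
    y,x=np.nonzero(m); return np.array([x.mean(),y.mean()]),len(x)
E
python3 - <<'E'
from h import *
np.set_printoptions(precision=4,suppress=True)
t=cam("top");s=cam("side")
ct,n1=cen(mask(t,(0,130,80),(8,255,255),(300,168,325,192))|mask(t,(172,130,80),(180,255,255),(300,168,325,192)))
cs,n2=cen(mask(s,(0,130,80),(8,255,255),(298,205,320,228))|mask(s,(172,130,80),(180,255,255),(298,205,320,228)))
print("red",ct,n1,cs,n2,tri(t,ct,s,cs))
d=mask(t,(0,0,0),(180,255,35),(250,190,304,243)); k=big(d)[0]; rect=cv2.minAreaRect(k);print("dish",rect)
print(onz(t,cv2.boxPoints(rect),0.09))
p=mask(t,(0,0,120),(180,60,255),(228,168,330,266)); k=big(p)[0]; rect=cv2.minAreaRect(k);print("plat",rect);print(onz(t,cv2.boxPoints(rect),0.08))
b=mask(t,(105,120,60),(125,255,255),(145,205,178,222)); bc,n=cen(b);rect=cv2.minAreaRect(big(b)[0]);print("blue",bc,n,rect,onz(t,cv2.boxPoints(rect),0.064),onz(t,[bc],.06))
b2=mask(s,(105,120,60),(125,255,255),(238,158,256,186));sc,n=cen(b2);print(sc,n,tri(t,bc,s,sc))
out=np.hstack([cv2.resize(t["image"][200:265,140:185],None,fx=8,fy=8,interpolation=cv2.INTER_CUBIC),cv2.resize(t["image"][208:283,360:412],(360,520),interpolation=cv2.INTER_CUBIC)])
print(out.shape);cv2.imwrite("pics/c1.png",out)
E
```

```text
red [312.1111 178.9444] 18 [308.15 217.55] 20 (array([ 0.6449, -0.0823,  0.1545]), np.float64(0.001893265193993237))
dish ((295.5, 230.0), (10.0, 1.0), 90.0)
[[ 0.5289 -0.0423  0.09  ]
 [ 0.5289 -0.045   0.09  ]
 [ 0.502  -0.0455  0.09  ]
 [ 0.5019 -0.0428  0.09  ]]
plat ((277.0, 217.0), (80.0, 80.0), 90.0)
[[ 0.6585  0.1187  0.08  ]
 [ 0.6634 -0.1013  0.08  ]
 [ 0.4443 -0.1036  0.08  ]
 [ 0.4402  0.1119  0.08  ]]
blue [159.6923 213.4957] 117 ((159.5, 213.5), (5.0, 21.0), 90.0) [[0.5613 0.3589 0.064 ]
 [0.5625 0.3013 0.064 ]
 [0.5487 0.3006 0.064 ]
 [0.5475 0.3582 0.064 ]] [[0.5555 0.3302 0.06  ]]
[247.1928 169.8554] 83 (array([0.5582, 0.3352, 0.0401]), np.float64(0.0014913782893442205))
(520, 720, 3)
```

View pics/c1.png

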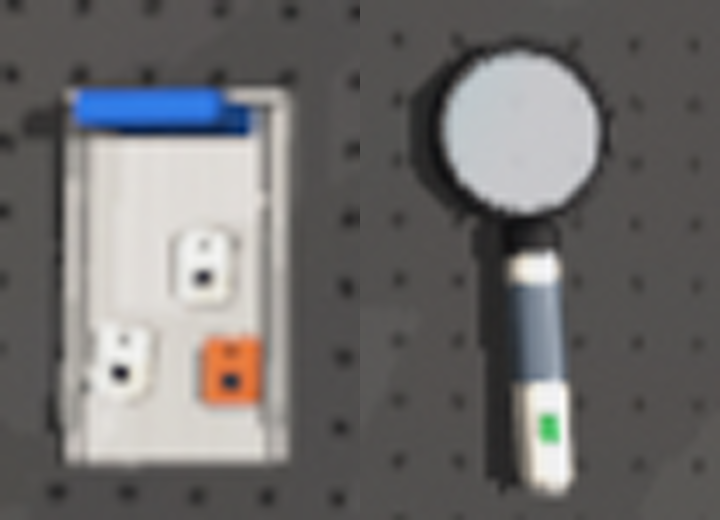

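The crop shows the scoop aligned with the image, its plate top centred at about crop (148,108), full-image (158.6,213.5). The ceramics are at (203,267) and (122,358), and the copper at (231,370) by the nose. The loupe's handle axis is slightly tilted.

```bash
python3 - <<'E'
from h import *
np.set_printoptions(precision=4,suppress=True)
t=cam("top");s=cam("side")
print("plat mid",onz(t,[(277.5,217.5)],.0515))
m=mask(t,(0,0,110),(180,70,255),(140,200,185,268)); k=big(m)[0];rc=cv2.minAreaRect(k);print("scoop",rc);print(onz(t,cv2.boxPoints(rc),.015))
# platform in side view
p=mask(s,(0,0,130),(180,60,255),(222,190,320,270));p=cv2.morphologyEx(p,cv2.MORPH_OPEN,np.ones((3,3)));k=cv2.convexHull(big(p)[0]);a=cv2.approxPolyDP(k,4,True).reshape(-1,2);print("side plat",a.tolist(),onz(s,a,.0515))
p=mask(t,(0,0,120),(180,60,255),(228,168,330,266));k=cv2.convexHull(big(p)[0]);a=cv2.approxPolyDP(k,4,True).reshape(-1,2);print("top plat",a.tolist(),onz(t,a,.0515))
g=t["image"][:,:,1].astype(int); print("row217",g[217,248:306].tolist()); print("col277",g[188:246,277].tolist())
# loupe
m=mask(t,(0,0,120),(180,90,255),(365,210,405,241));c0=cen(m)
print("lens",c0,cv2.minEnclosingCircle(big(m)[0]),onz(t,[c0[0]],.012))
m=mask(t,(0,0,100),(180,255,255),(375,241,400,283));k=big(m)[0];print("handle",cv2.minAreaRect(k),onz(t,cv2.boxPoints(cv2.minAreaRect(k)),.02), cv2.fitLine(k,2,0,.01,.01).ravel())
E
```

```text
plat mid [[0.5519 0.0051 0.0515]]
scoop ((162.0, 234.5), (47.0, 28.0), 90.0)
[[0.5665 0.3754 0.015 ]
 [0.5681 0.2955 0.015 ]
 [0.4346 0.2894 0.015 ]
 [0.433  0.3683 0.015 ]]
side plat [[292, 199], [309, 222], [314, 246], [244, 261], [228, 210]] [[ 0.6659  0.121   0.0515]
 [ 0.6846 -0.0007  0.0515]
 [ 0.6648 -0.104   0.0515]
 [ 0.4468 -0.1081  0.0515]
 [ 0.4447  0.1216  0.0515]]
top plat [[317, 180], [316, 257], [237, 256], [239, 177]] [[ 0.6603 -0.1039  0.0515]
 [ 0.4446 -0.1034  0.0515]
 [ 0.4432  0.1144  0.0515]
 [ 0.6639  0.1156  0.0515]]
row217 [218, 218, 156, 107, 100, 101, 74, 52, 50, 44, 48, 51, 50, 52, 52, 52, 50, 52, 51, 52, 53, 51, 52, 51, 51, 52, 52, 52, 53, 53, 52, 53, 54, 53, 52, 53, 54, 54, 53, 53, 54, 54, 53, 54, 55, 55, 55, 39, 33, 41, 53, 93, 101, 102, 102, 148, 210, 219]
col277 [228, 226, 197, 131, 107, 103, 87, 62, 44, 45, 53, 53, 52, 53, 52, 52, 52, 53, 54, 53, 55, 53, 54, 53, 52, 51, 54, 52, 51, 53, 53, 53, 54, 53, 53, 53, 53, 52, 53, 53, 54, 53, 54, 53, 54, 54, 53, 55, 53, 57, 109, 122, 102, 102, 121, 192, 224, 223]
lens (array([382.8561, 226.6749]), 403) ((382.9362487792969, 226.7214813232422), 11.465885162353516) [[ 0.5355 -0.2987  0.012 ]]
handle ((385.8254699707031, 261.50872802734375), (35.255958557128906, 8.189769744873047), 87.1375961303711) [[ 0.485  -0.2907  0.02  ]
 [ 0.4866 -0.3142  0.02  ]
 [ 0.3874 -0.3185  0.02  ]
 [ 0.3858 -0.2952  0.02  ]] [  0.0556   0.9985 386.0513 261.4872]
```

Call:
{"fn": "move_arm", "kwargs": {
  "targets": [
    [[0,0,0],[0,0,0.154],45],
    [[0,0,0],[0,0,0.154],45],
    [[0,0,0],[0,0,0.154],45],
    [[0,0,0],[0,0,0.154],45],
    [[0,0,0],[0,0,0.154],45],
    [[0,0,0],[0,0,0.154],45],
    [[0,0,0],[0,0,0.154],45],
    [[0,0,0],[0,0,0.154],45],
    [[-3.06,3.98,0],[0,0,0],45],
    [[-3.06,3.98,0],[0,0,0],45],
    [[-3.06,3.98,0],[0,0,0],45],
    [[-3.06,3.98,0],[0,0,0],45],
    [[-3.06,3.98,0],[0,0,0],45],
    [[-3.06,3.98,0],[0,0,0],45],
    [[-3.06,3.98,0],[0,0,0],45],
    [[-3.06,3.98,0],[0,0,0],45],
    [[-3.06,3.98,0],[0,0,0],45],
    [[0,0,0],[0,0,0],45]
  ]
}}

```text
time: 2.55
ee_pos: [0.5586, 0.328, 0.1991]
eef_rot: [0.698, 0.716, -0.0, 0.001]
ft_force: [-0.3, 0.4, 0.7]
width: 0.0393
grip_force: 0.0
```

Call:
{"fn": "move_arm", "kwargs": {
  "targets": [
    [[0.5,-0.2,3],[0,0,0],45],
    [[0,0,4],[0,0,0],45],
    [[0,0,4],[0,0,0],45],
    [[0,0,3],[0,0,0],45],
    [[0,0,2],[0,0,0],45],
    [[0,0,1.3],[0,0,0],45],
    [[0,0,0],[0,0,0],45]
  ]
}}

```text
time: 3.42
ee_pos: [0.5528, 0.3376, 0.026]
eef_rot: [0.695, 0.719, -0.0, -0.0]
ft_force: [-0.3, 1.0, 0.4]
width: 0.0393
grip_force: 0.0
```

```bash
python3 - <<'E'
from h import *
s=cam("side");t=cam("top")
cv2.imwrite("pics/c2.png",np.hstack([cv2.resize(s["image"][120:200,200:290],(450,400),interpolation=cv2.INTER_CUBIC),cv2.resize(t["image"][190:270,135:195],(300,400),interpolation=cv2.INTER_CUBIC)]))
E
```

```text
(no output)
```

View pics/c2.png

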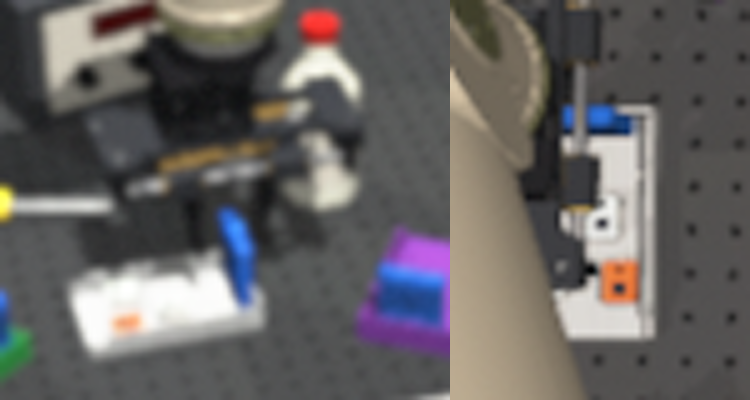

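The side view shows the fingers straddling the blue plate. The top view shows the finger clear of the ceramic at crop (603,220).

Call:
{"fn": "move_arm", "kwargs": {
  "targets": [
    [[-0.4,0.3,0.2],[0,0,0],45],
    [[0,0,0],[0,0,0],30],
    [[0,0,0],[0,0,0],20],
    [[0,0,0],[0,0,0],5],
    [[0,0,0],[0,0,0],0],
    [[0,0,0],[0,0,0],0],
    [[0,0,0],[0,0,0],0]
  ],
  "grip_force": 30
}}

```text
time: 4.4
ee_pos: [0.5562, 0.3338, 0.0244]
eef_rot: [0.695, 0.719, 0.0, -0.0]
ft_force: [0.2, -0.1, 1.6]
width: 0.0117
grip_force: 30.0
```

Call:
{"fn": "move_arm", "kwargs": {
  "targets": [
    [[0,0,-0.5],[0,0,0],0],
    [[0,0,-1.2],[0,0,0],0],
    [[0,0,-2],[0,0,0],0],
    [[0,0,-2.2],[0,0,0],0],
    [[0,0,-2.2],[0,0,0],0],
    [[0,0,-2],[0.02,0,0],0],
    [[0,0,-1.2],[0.03,0,0],0],
    [[0,0,-0.5],[0.03,0,0],0],
    [[0,0,0],[0.02,0,0],0],
    [[0,0,0],[0,0,0],0]
  ]
}}

```text
time: 5.65
ee_pos: [0.5569, 0.3334, 0.1424]
eef_rot: [0.695, 0.718, -0.036, -0.035]
ft_force: [-0.7, -0.2, -1.8]
width: 0.0115
grip_force: 30.0
```

Call:
{"fn": "move_arm", "kwargs": {
  "targets": [
    [[-0.94,0.35,0],[0,0,0],0],
    [[-1.87,0.71,-0.1],[0,0,0],0],
    [[-2.8,1.06,-0.1],[0,0,0],0],
    [[-2.8,1.06,-0.1],[0,0,0],0],
    [[-2.8,1.06,-0.1],[0,0,0],0],
    [[-2.8,1.06,-0.1],[0,0,0],0],
    [[-2.8,1.06,-0.1],[0,0,0],0],
    [[-2.8,1.06,-0.1],[0,0,0],0],
    [[-2.8,1.06,-0.1],[0,0,0],0],
    [[-2.8,1.06,-0.1],[0,0,0],0],
    [[-2.8,1.06,-0.1],[0,0,0],0],
    [[-2.25,0.85,-0.1],[0,0,0],0],
    [[-1.4,0.53,-0.1],[0,0,0],0],
    [[-0.75,0.28,0],[0,0,0],0],
    [[0,0,0],[0,0,0],0],
    [[0,0,0],[0,0,0],0]
  ]
}}

```text
time: 7.65
ee_pos: [0.6904, 0.0151, 0.142]
eef_rot: [0.694, 0.718, -0.036, -0.035]
ft_force: [0.2, 0.3, -2.1]
width: 0.0116
grip_force: 30.0
```

```bash
python3 - <<'E'
from h import *
s=cam("side");t=cam("top")
st=r.read_state();print(st["ee_pos"],R.from_quat(st["eef_rot"]).as_matrix().round(3))
cv2.imwrite("pics/c3.png",np.hstack([cv2.resize(s["image"][150:270,210:330],(480,480),interpolation=cv2.INTER_CUBIC),cv2.resize(t["image"][160:265,240:310],(320,480),interpolation=cv2.INTER_CUBIC)]))
E
```

```text
[0.69039198 0.01496806 0.1420503 ] [[-0.034  0.994 -0.1  ]
 [ 0.999  0.034 -0.003]
 [ 0.001 -0.1   -0.995]]
```

View pics/c3.png

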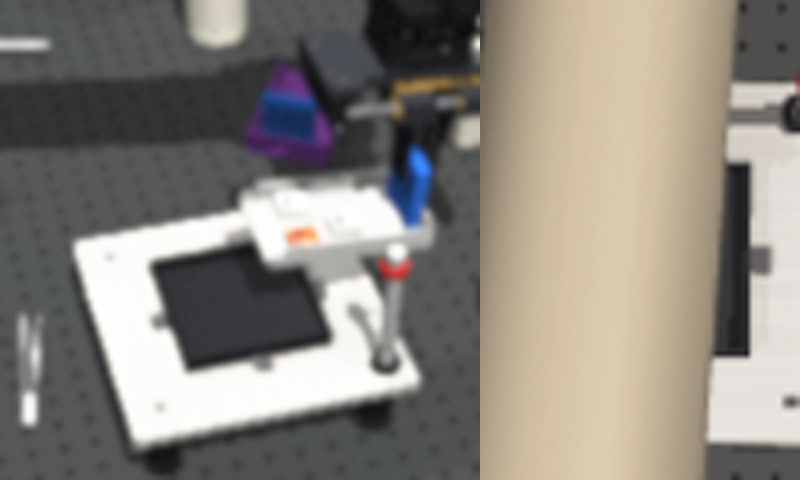

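The side view shows all three submounts still in the scoop above the dish: copper at crop (303,236), ceramics at about (293,200) and (343,220). The red collar is at (396,267).

Call:
{"fn": "move_arm", "kwargs": {
  "targets": [
    [[0,0,0],[-0.05,0,0],0],
    [[0,0,0],[-0.08,0,0],0],
    [[0,0,0],[-0.08,0,0],0],
    [[0,0,0],[-0.06,0,0],0],
    [[0,0,0],[-0.04,0,0],0],
    [[-0.1,-0.3,0.6],[0,0,0],0],
    [[-0.2,-0.5,1.1],[0,0,0],0],
    [[-0.2,-0.4,0.8],[0,0,0],0],
    [[0,-0.14,0.4],[0,0,0],0],
    [[0,0,0],[0,0,0],0]
  ]
}}

```text
time: 9.0
ee_pos: [0.6851, 0.0083, 0.112]
eef_rot: [0.692, 0.715, 0.076, 0.074]
ft_force: [0.7, -1.0, 6.8]
width: 0.0122
grip_force: 30.5
```

```bash
python3 - <<'E'
from h import *
s=cam("side")
cv2.imwrite("pics/c4.png",cv2.resize(s["image"][170:270,220:320],(600,600),interpolation=cv2.INTER_CUBIC))
st=r.read_state();M=R.from_quat(st["eef_rot"]).as_matrix();print(st["ee_pos"],M.round(3),"nose",st["ee_pos"]+M@[0,-.121,.0244])
E
```

```text
[0.68505996 0.0083125  0.11203968] [[-0.033  0.977  0.211]
 [ 0.999  0.032  0.007]
 [ 0.     0.211 -0.977]] nose [0.57199633 0.00461021 0.06265073]
```

View pics/c4.png

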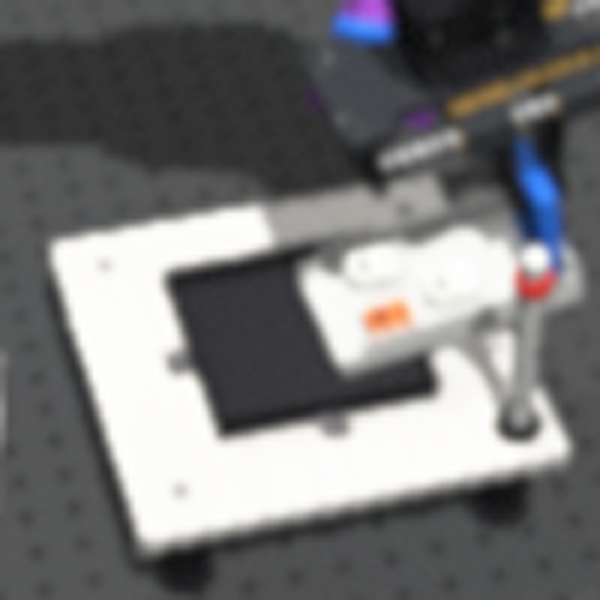

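The scoop nose is inside the dish and nothing has slid yet: copper at crop (388,318). The upward force shows the underside touching the rim, so I'll raise the scoop and tilt slowly about the nose.

Call:
{"fn": "move_arm", "kwargs": {
  "targets": [
    [[0,0.1,-0.5],[0,0,0],0],
    [[0,0,0],[0,0,0],0],
    [[0,-0.04,-0.21],[-0.0175,0,0],0],
    [[0,-0.04,-0.21],[-0.0175,0,0],0],
    [[0,-0.04,-0.21],[-0.0175,0,0],0],
    [[0,-0.04,-0.21],[-0.0175,0,0],0],
    [[0,0,0],[0,0,0],0],
    [[0,0,0],[0,0,0],0],
    [[0,0,0],[0,0,0],0]
  ]
}}

```text
time: 10.18
ee_pos: [0.6801, 0.0085, 0.1237]
eef_rot: [0.689, 0.712, 0.1, 0.097]
ft_force: [0.2, -0.6, -2.2]
width: 0.0116
grip_force: 29.9
```

```bash
cat > look.py <<'E'
from h import *
import sys
s=cam("side")
m=mask(s,(3,130,100),(20,255,255),(240,190,300,260));print("copper px",cen(m))
st=r.read_state();M=R.from_quat(st["eef_rot"]).as_matrix();print(st["time"],st["ee_pos"],"tilt",np.degrees(np.arcsin(M[2,1])),"nose",st["ee_pos"]+M@[0,-.121,.0244],st["ft_force"])
if len(sys.argv)>1: cv2.imwrite(sys.argv[1],cv2.resize(s["image"][170:270,220:320],(600,600),interpolation=cv2.INTER_CUBIC))
E
python3 look.py
```

```text
copper px (array([283.61538462, 222.23076923]), 13)
10.225 [0.68010558 0.00844641 0.12365593] tilt 16.032778830719632 nose [0.57061081 0.00482642 0.06678634] [-0.05344308  0.23747559 -1.77791394]
```

Call:
{"fn": "move_arm", "kwargs": {
  "targets": [
    [[0,-0.03,-0.15],[-0.0175,0,0],0],
    [[0,-0.03,-0.15],[-0.0175,0,0],0],
    [[0,0,0],[0,0,0],0],
    [[0,0,0],[0,0,0],0],
    [[0,0,0],[0,0,0],0]
  ]
}}

```text
time: 10.85
ee_pos: [0.6787, 0.0084, 0.1265]
eef_rot: [0.687, 0.71, 0.113, 0.109]
ft_force: [0.1, -0.3, -1.3]
width: 0.0117
grip_force: 29.9
```

```bash
python3 look.py
```

```text
copper px (array([277.41666667, 225.20833333]), 24)
10.9 [0.67868084 0.00841109 0.12646333] tilt 18.04695276404526 nose [0.57125121 0.00486535 0.06577839] [ 0.48243707  0.02330547 -0.89051604]
```

Call:
{"fn": "move_arm", "kwargs": {
  "targets": [
    [[0,0,0],[0,0,0],0],
    [[0,0,0],[0,0,0],0],
    [[0,0,0],[0,0,0],0],
    [[0,0,0],[0,0,0],0]
  ]
}}

```text
time: 11.4
ee_pos: [0.6786, 0.0084, 0.1265]
eef_rot: [0.687, 0.71, 0.113, 0.109]
ft_force: [-0.3, 0.5, -1.4]
width: 0.0121
grip_force: 29.9
```

```bash
python3 look.py pics/c5.png
```

```text
copper px (array([272.42857143, 227.6122449 ]), 49)
11.45 [0.67861689 0.00839984 0.12646205] tilt 18.049629732933695 nose [0.57118987 0.00486066 0.06577209] [-1.06917031 -0.15854412 -1.8074911 ]
```

View pics/c5.png

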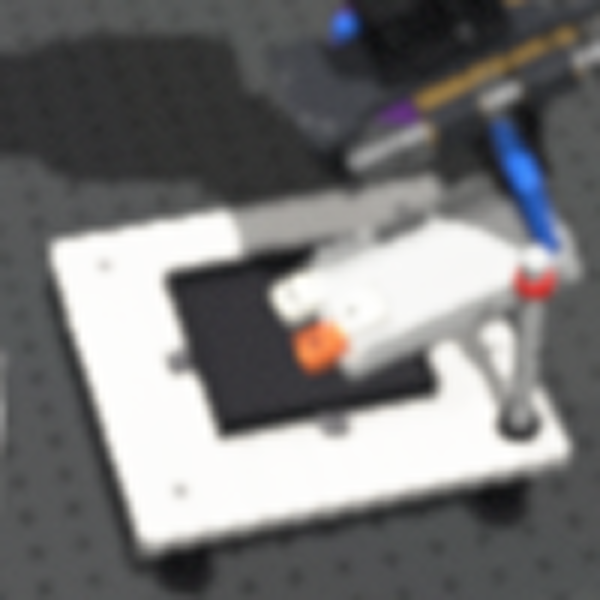

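Copper at crop (318,345) and one ceramic at (293,297) have tipped over the nose, with the third behind them on the scoop at (355,305). I'll draw the scoop back slowly so they lie down flat.

Call:
{"fn": "move_arm", "kwargs": {
  "targets": [
    [[0,0.28,0.09],[0,0,0],0],
    [[0,0.38,0.12],[0,0,0],0],
    [[0,0.38,0.12],[0,0,0],0],
    [[0,0.38,0.12],[0,0,0],0],
    [[0,0,0],[0,0,0],0],
    [[0,0,0],[0,0,0],0],
    [[0,0,0],[0,0,0],0]
  ]
}}

```text
time: 12.32
ee_pos: [0.6937, 0.0089, 0.127]
eef_rot: [0.687, 0.71, 0.113, 0.109]
ft_force: [0.3, 0.4, 2.9]
width: 0.0116
grip_force: 29.9
```

```bash
python3 look.py pics/c6.png
```

```text
copper px (array([273.70689655, 227.82758621]), 58)
12.375 [0.69371408 0.00893531 0.12693214] tilt 18.089267424013784 nose [0.58632908 0.00539683 0.06616783] [0.03000546 0.54007903 1.81125579]
```

View pics/c6.png

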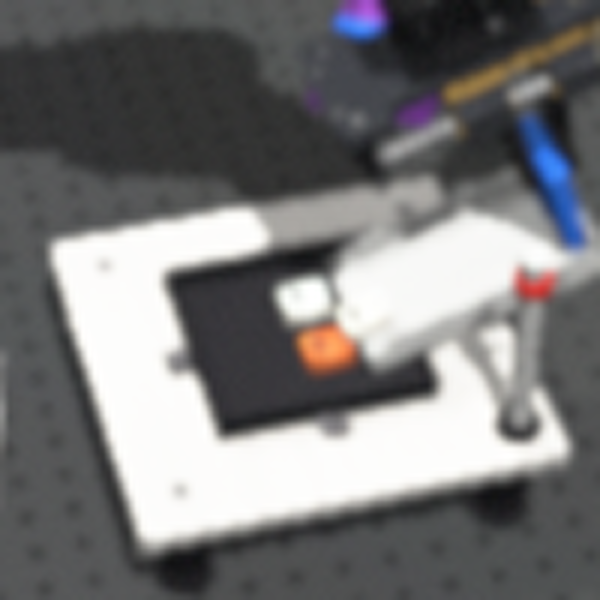

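Copper, at crop (327,347), and one ceramic, at (303,300), lie flat in the dish. The third is on the nose at (365,312). I'll retreat further.

Call:
{"fn": "move_arm", "kwargs": {
  "targets": [
    [[0,0.1,-0.3],[0,0,0],0],
    [[0,0.3,0],[0,0,0],0],
    [[0,0.4,0],[0,0,0],0],
    [[0,0.4,0],[0,0,0],0],
    [[0,0,0],[0,0,0],0],
    [[0,0,0],[0,0,0],0],
    [[0,0,0],[0,0,0],0]
  ]
}}

```text
time: 13.25
ee_pos: [0.7039, 0.0092, 0.1331]
eef_rot: [0.687, 0.71, 0.113, 0.109]
ft_force: [-0.4, 0.0, -0.7]
width: 0.0117
grip_force: 29.9
```

```bash
python3 look.py pics/c7.png
```

```text
copper px (array([273.63157895, 227.84210526]), 57)
13.3 [0.70388206 0.00918773 0.13311816] tilt 18.044444713263154 nose [0.59644949 0.00565067 0.07243793] [ 0.2883141  -0.55828034 -1.9050443 ]
```

View pics/c7.png

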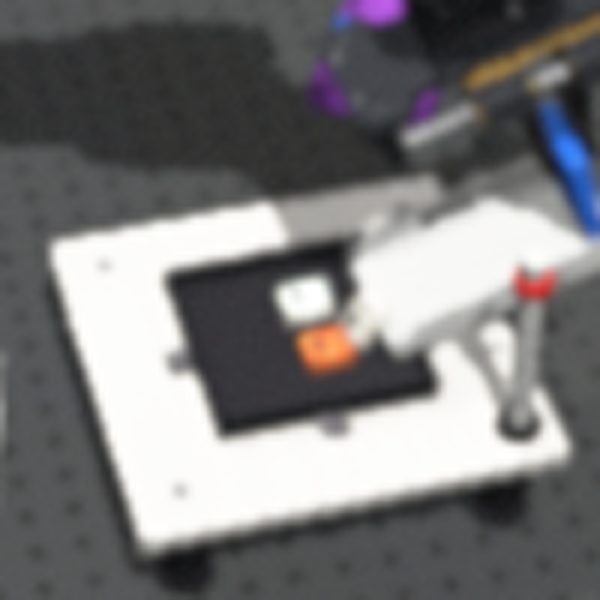

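The third submount has slid off the nose and leans between it and the floor at crop (363,322). Next I'll retreat further, then lift clear.

Call:
{"fn": "move_arm", "kwargs": {
  "targets": [
    [[0,0.3,0],[0,0,0],0],
    [[0,0.4,0],[0,0,0],0],
    [[0,0.4,0],[0,0,0],0],
    [[0,0.5,0],[0,0,0],0],
    [[0,0.5,-0.2],[0,0,0],0],
    [[0,0.6,-0.4],[0,0,0],0],
    [[0,0.8,-0.8],[0,0,0],0],
    [[0,0.8,-1],[0,0,0],0],
    [[0,0.5,-1],[0,0,0],0],
    [[0,0,0],[0,0,0],0]
  ]
}}

```text
time: 14.55
ee_pos: [0.7398, 0.0103, 0.1819]
eef_rot: [0.687, 0.71, 0.114, 0.11]
ft_force: [-0.5, -0.2, -1.1]
width: 0.012
grip_force: 29.9
```

```bash
cat > dish.py <<'E'
from h import *
import sys
n=sys.argv[1]; s=cam(n)
roi=(244,205,294,246) if n=="side" else (256,198,298,240)
w=mask(s,(0,0,120),(180,90,255),roi); o=mask(s,(3,130,100),(20,255,255),roi)
hull=proj(s,[[.5535+a*.052,.006+b*.052,.0565+.005] for a,b in((1,1),(1,-1),(-1,-1),(-1,1))]).astype(np.int32)
z=np.zeros_like(w);cv2.fillConvexPoly(z,hull,255)
for nm,m in(("w",w&z),("cu",o&z)):
    for k in big(m,4):
        if len(k)>=5: print(nm,cv2.contourArea(k),cv2.minAreaRect(k),onz(s,[cv2.minAreaRect(k)[0]],.066).round(4))
st=r.read_state();print(st["time"],st["ee_pos"],st["ft_force"])
E
python3 dish.py side; python3 look.py
```

```text
w 59.0 ((270.5, 220.0), (8.0, 9.0), 90.0) [[0.5635 0.0251 0.066 ]]
w 45.5 ((281.300048828125, 223.90000915527344), (8.221921920776367, 7.589465141296387), 71.56504821777344) [[ 0.5916 -0.0007  0.066 ]]
cu 47.0 ((273.9000244140625, 227.8000030517578), (7.602630138397217, 8.049844741821289), 63.43495178222656) [[ 0.5644 -0.0115  0.066 ]]
14.6 [0.73921971 0.01033478 0.1808916 ] [ 0.08291909  0.29825195 -1.02153024]
copper px (array([273.91666667, 227.73333333]), 60)
14.65 [0.73884585 0.01040067 0.18021093] tilt 18.03415079306995 nose [0.63140246 0.0068607  0.11955001] [-0.15460055  0.29747311 -1.55333574]
```

All three submounts lie separately in the dish, two white and one copper. Next I'll level the scoop and return it to its starting place.

Call:
{"fn": "move_arm", "kwargs": {
  "targets": [
    [[0,0,0],[0.079,0,0],0],
    [[0,0,0],[0.079,0,0],0],
    [[0,0,0],[0.079,0,0],0],
    [[0,0,0],[0.078,0,0],0],
    [[2,-1.05,0],[0,0,0],0],
    [[4.2,-2.2,0],[0,0,0],0],
    [[4.2,-2.2,0],[0,0,0],0],
    [[4.2,-2.2,0],[0,0,0],0],
    [[4.2,-2.2,0],[0,0,0],0],
    [[4.2,-2.2,0],[0,0,0],0],
    [[4.2,-2.2,0],[0,0,0],0],
    [[3.8,-2,0],[0,0,0],0],
    [[2,-1,0],[0,0,0],0],
    [[0,0,0],[0,0,0],0],
    [[0,0,0],[0,0,0],0]
  ]
}}

```text
time: 16.52
ee_pos: [0.557, 0.3323, 0.1803]
eef_rot: [0.696, 0.718, -0.0, 0.001]
ft_force: [-0.0, -1.7, -0.8]
width: 0.0117
grip_force: 30.0
```

Call:
{"fn": "move_arm", "kwargs": {
  "targets": [
    [[0,0,2],[0,0,0],0],
    [[0,0,3.5],[0,0,0],0],
    [[0,0,3.5],[0,0,0],0],
    [[0,0,3],[0,0,0],0],
    [[0,0,2],[0,0,0],0],
    [[0,0,1],[0,0,0],0],
    [[0,0,0.3],[0,0,0],0],
    [[0,0,0.2],[0,0,0],0],
    [[0,0,0],[0,0,0],0]
  ]
}}

```text
time: 17.65
ee_pos: [0.5561, 0.3348, 0.0261]
eef_rot: [0.695, 0.719, 0.001, 0.0]
ft_force: [-0.0, 0.1, -1.2]
width: 0.0118
grip_force: 30.0
```

Call:
{"fn": "move_arm", "kwargs": {
  "targets": [
    [[0,0,0.1],[0,0,0],0],
    [[0,0,0.1],[0,0,0],0],
    [[0,0,0],[0,0,0],0],
    [[0,0,0],[0,0,0],0]
  ]
}}

```text
time: 18.15
ee_pos: [0.5561, 0.3348, 0.0243]
eef_rot: [0.695, 0.719, 0.001, 0.0]
ft_force: [-2.1, -0.6, 6.1]
width: 0.0117
grip_force: 30.0
```

Call:
{"fn": "move_arm", "kwargs": {
  "targets": [
    [[0,0,0],[0,0,0],10],
    [[0,0,0],[0,0,0],25],
    [[0,0,0],[0,0,0],45],
    [[0,0,0],[0,0,0],45],
    [[0,0,-1],[0,0,0],45],
    [[0,0,-3],[0,0,0],45],
    [[0,0,-4],[0,0,0],45],
    [[0,0,-5],[0,0,0],45],
    [[0,0,-5],[0,0,0],45],
    [[0,0,0],[0,0,0],45]
  ]
}}

```text
time: 19.4
ee_pos: [0.5579, 0.3355, 0.209]
eef_rot: [0.695, 0.719, 0.004, 0.001]
ft_force: [0.2, -0.5, 0.2]
width: 0.0395
grip_force: 0.0
```

Call:
{"fn": "move_arm", "kwargs": {
  "targets": [
    [[-5.28,-1.03,0],[0,0,0],60],
    [[-5.28,-1.03,0],[0,0,0],60],
    [[-5.28,-1.03,0],[0,0,0],60],
    [[-5.28,-1.03,0],[0,0,0],60],
    [[-5.28,-1.03,0],[0,0,0],60],
    [[-5.28,-1.03,0],[0,0,0],60],
    [[-5.28,-1.03,0],[0,0,0],60],
    [[-5.28,-1.03,0],[0,0,0],60],
    [[-5.28,-1.03,0],[0,0,0],60],
    [[-5.28,-1.03,0],[0,0,0],60],
    [[-5.28,-1.03,0],[0,0,0],60],
    [[-5.28,-1.03,0],[0,0,0],60],
    [[0,0,0],[0,0,0],60]
  ]
}}

```text
time: 21.02
ee_pos: [0.4507, -0.3073, 0.2032]
eef_rot: [0.698, 0.716, -0.001, 0.0]
ft_force: [-0.5, 1.0, -0.3]
width: 0.0523
grip_force: 0.0
```

Call:
{"fn": "move_arm", "kwargs": {
  "targets": [
    [[0,0,0],[0,0,0.156],60],
    [[0,0,0],[0,0,0.156],60],
    [[0,0,0],[0,0,0.156],60],
    [[0,0,0],[0,0,0.156],60],
    [[0,0,0],[0,0,0.156],60],
    [[0,0,0],[0,0,0.156],60],
    [[0,0,0],[0,0,0.156],60],
    [[0,0,0],[0,0,0.156],60],
    [[0,0,0],[0,0,0.156],60],
    [[0,0,0],[0,0,0.156],60],
    [[0,0,0],[0,0,0],60],
    [[0,0,0],[0,0,0],60]
  ]
}}

```text
time: 22.52
ee_pos: [0.4533, -0.3023, 0.2032]
eef_rot: [1.0, 0.024, -0.0, -0.0]
ft_force: [0.2, 0.7, -0.6]
width: 0.0524
grip_force: 0.0
```

```bash
python3 - <<'E'
from h import *
np.set_printoptions(precision=4,suppress=True)
t=cam("top");s=cam("side")
# scoop rest state
m=mask(t,(0,0,110),(180,70,255),(140,200,185,268)); k=big(m)[0];print("scoop",cv2.minAreaRect(k))
b=mask(t,(105,120,60),(125,255,255),(145,205,178,222));print(cen(b))
# collar
for c,roi in((t,(300,168,325,192)),(s,(298,205,320,228))):
    m=mask(c,(0,110,70),(9,255,255),roi)|mask(c,(170,110,70),(180,255,255),roi); y,x=np.nonzero(m);print(x.min(),x.max(),y.min(),y.max(),cen(m))
    cen_=cen(m)[0]
    P=[[.6445,-.083,z] for z in(.150,.154,.158,.162)];print(proj(c,P).round(2).tolist())
# white collar-top cap & dish rim
m=mask(s,(0,0,150),(180,90,255),(240,310,290,340));print("loupe handle side",[cv2.minAreaRect(k) for k in big(m,2)])
st=r.read_state();print(R.from_quat(st["eef_rot"]).as_matrix().round(3),st["ee_pos"])
E
python3 dish.py top
```

```text
scoop ((161.0, 235.0), (46.0, 28.0), 90.0)
(array([159.0183, 214.1101]), 109)
309 317 175 182 (array([312.8077, 178.8077]), 26)
[[312.34, 179.06], [312.47, 178.78], [312.59, 178.5], [312.72, 178.22]]
305 312 215 219 (array([308.0714, 217.25  ]), 28)
[[307.67, 218.93], [307.77, 217.92], [307.86, 216.91], [307.96, 215.9]]
loupe handle side [((257.8063659667969, 326.09417724609375), (9.937787055969238, 36.93929672241211), 74.35774993896484), ((285.0, 318.0), (16.0, 8.0), 90.0)]
[[ 0.999  0.046  0.   ]
 [ 0.046 -0.999  0.   ]
 [ 0.    -0.    -1.   ]] [ 0.4532 -0.3026  0.2033]
w 56.5 ((270.5, 212.5), (9.0, 7.0), 90.0) [[0.564  0.0247 0.066 ]]
w 48.0 ((280.0, 202.0), (8.0, 6.0), 90.0) [[ 0.5937 -0.0009  0.066 ]]
cu 55.5 ((283.5, 212.5), (9.0, 7.0), 90.0) [[ 0.5647 -0.0111  0.066 ]]
22.675 [ 0.45313376 -0.30270364  0.2032968 ] [-0.09127555  0.12064685 -0.66911494]
```

Call:
{"fn": "move_arm", "kwargs": {
  "targets": [
    [[0,0,3],[0,0,0],60],
    [[0,0,4.5],[0,0,0],60],
    [[0,0,4.5],[0,0,0],60],
    [[0,0,4],[0,0,0],60],
    [[0,0,2.5],[0,0,0],60],
    [[0,0,1],[0,0,0],60],
    [[0,0,0.3],[0,0,0],60],
    [[0,0,0],[0,0,0],50],
    [[0,0,0],[0,0,0],60]
  ]
}}

```text
time: 23.8
ee_pos: [0.4537, -0.303, 0.0062]
eef_rot: [1.0, 0.022, 0.001, 0.0]
ft_force: [0.4, 0.2, 0.5]
width: 0.0506
grip_force: 0.0
```

```bash
python3 - <<'E'
from h import *
s=cam("side");t=cam("top")
im=s["image"].astype(float);red=np.clip(im[...,2]-np.maximum(im[...,0],im[...,1])-15,0,None)
print(red[212:223,302:316].round().astype(int))
for c in range(303,315):
    w=red[212:223,c]; 
    if w.sum()>40: print(c,w.sum().round(),(w@np.arange(212,223)/w.sum()).round(2))
print(proj(s,[[.6443,-.0835,z] for z in(.154,.158,.162)]).round(2))
E
```

```text
[[  0   0   0   0   0   0   0   0   0   0   0   0   0   0]
 [  0   0   0   0   0   0   0   0   0   0   0   0   0   0]
 [  0   0   2  25  16   0   0   0   0  12  14   0   0   0]
 [  0   0  13  55  54  14   0   0  21  57  46   3   0   0]
 [  0   0  14  70  92  59  31  36  71  96  64   9   0   0]
 [  0   0   6  63 106 103  94 100 115 107  57   3   0   0]
 [  0   0   0  38  85 108 118 123 118  83  30   0   0   0]
 [  0   0   0   5  34  56  67  71  63  34   3   0   0   0]
 [  0   0   0   0   0   5   9  11   8   0   0   0   0   0]
 [  0   0   0   0   0   0   0   0   0   0   0   0   0   0]
 [  0   0   0   0   0   0   0   0   0   0   0   0   0   0]]
305 256.0 216.19
306 387.0 216.75
307 345.0 217.43
308 319.0 217.78
309 341.0 217.77
310 396.0 217.39
311 389.0 216.76
312 214.0 216.24
[[307.76 218.05]
 [307.86 217.04]
 [307.95 216.03]]
```

Call:
{"fn": "move_arm", "kwargs": {
  "targets": [
    [[0,0,0],[0,0,0],40],
    [[0,0,0],[0,0,0],25],
    [[0,0,0],[0,0,0],15],
    [[0,0,0],[0,0,0],10],
    [[0,0,0],[0,0,0],10],
    [[0,0,0],[0,0,0],10]
  ],
  "grip_force": 30
}}

```text
time: 24.65
ee_pos: [0.4531, -0.3028, 0.0053]
eef_rot: [1.0, 0.022, 0.0, -0.0]
ft_force: [-0.1, -0.3, 0.4]
width: 0.0096
grip_force: 0.0
```

```bash
python3 - <<'E'
from h import *
np.set_printoptions(precision=4,suppress=True)
s=cam("side");t=cam("top")
print(r.read_state()["width"],r.read_state()["ee_pos"])
print("proj tcp", proj(s,[[.4531,-.3028,.011],[.5355,-.2987,.012]]),proj(t,[[.4531,-.3028,.011],[.5355,-.2987,.012]]))
m=mask(t,(0,0,120),(180,90,255),(365,205,405,241));print("lens",cen(m))
m=mask(s,(0,0,120),(180,90,255),(270,300,315,335));print("lens side",[cv2.minAreaRect(k) for k in big(m,2)])
m=mask(s,(0,0,150),(180,90,255),(230,305,280,345));print([cv2.minAreaRect(k) for k in big(m,3)])
cv2.imwrite("pics/c8.png",np.hstack([cv2.resize(s["image"][270:350,225:325],(450,360),interpolation=cv2.INTER_CUBIC),cv2.resize(t["image"][200:290,350:425],(300,360),interpolation=cv2.INTER_CUBIC)]))
E
```

```text
0.009197649234412124 [ 0.4531 -0.3028  0.0053]
proj tcp [[262.985  323.6969]
 [291.9353 315.5471]] [[384.3875 255.4822]
 [382.8727 226.6832]]
lens (array([382.8507, 226.6468]), 402)
lens side [((294.0768737792969, 315.6153564453125), (22.188007354736328, 18.85980796813965), 56.3099365234375)]
[((247.7647247314453, 329.058837890625), (9.701424598693848, 16.00735092163086), 75.96376037597656), ((256.0, 317.0), (0.0, 0.0), 0.0)]
```

View pics/c8.png

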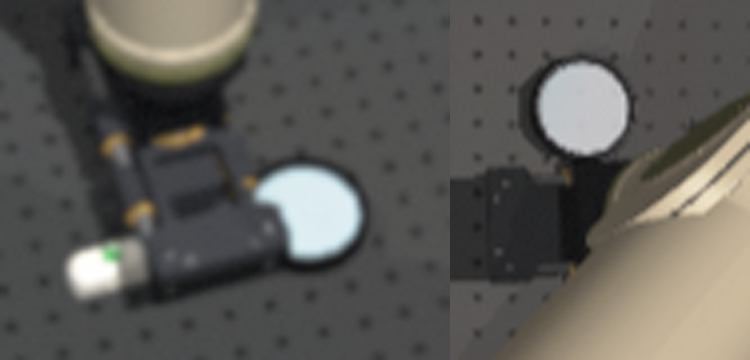

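The loupe has not moved (lens at full-image (382.9,226.6)) and the handle lies under the gripper, with its white end at crop (92,270). Yet the fingers read 9.6 mm with no grip force, so I'll close fully to see what they hold.

Call:
{"fn": "move_arm", "kwargs": {
  "targets": [
    [[0,0,0],[0,0,0],0],
    [[0,0,0],[0,0,0],0],
    [[0,0,0],[0,0,0],0]
  ]
}}

```text
time: 25.12
ee_pos: [0.4531, -0.3028, 0.0053]
eef_rot: [1.0, 0.022, -0.0, -0.0]
ft_force: [0.4, -0.6, -0.1]
width: 0.0006
grip_force: 0.0
```

```bash
python3 - <<'E'
from h import *
s=cam("side");st=r.read_state();print(st["width"],st["grip_force"],st["ee_pos"],st["ft_force"])
m=mask(s,(0,0,150),(180,90,255),(230,305,280,345));print([cv2.minAreaRect(k) for k in big(m,1)])
m=mask(s,(0,0,120),(180,90,255),(270,300,315,335));print([cv2.minAreaRect(k) for k in big(m,1)])
E
```

```text
0.0005296079187514659 0.0 [ 0.45312834 -0.30276711  0.00531193] [ 0.63673341  0.8337771  -0.36209743]
[((247.7647247314453, 329.058837890625), (9.701424598693848, 16.00735092163086), 75.96376037597656)]
[((294.0768737792969, 315.6153564453125), (22.188007354736328, 18.85980796813965), 56.3099365234375)]
```

Call:
{"fn": "move_arm", "kwargs": {
  "targets": [
    [[0,0,0],[0,0,0],30],
    [[0,0,0],[0,0,0],60],
    [[0,0,0],[0,0,0],60],
    [[0,0,0.2],[0,0,0],60],
    [[0,0,0.15],[0,0,0],60],
    [[0,0,0],[0,0,0],60]
  ]
}}

```text
time: 25.92
ee_pos: [0.453, -0.3027, 0.0016]
eef_rot: [1.0, 0.022, -0.0, -0.0]
ft_force: [0.4, -0.1, -0.2]
width: 0.0492
grip_force: 0.0
```

```bash
python3 - <<'E'
from h import *
s=cam("side");t=cam("top")
print(proj(s,[[.4531,-.303,z] for z in(.005,.03,.075)]).round(1).tolist())
print(cv2.cvtColor(s["image"],cv2.COLOR_BGR2GRAY)[298:342:2,238:300:2])
E
```

```text
[[263.0, 325.0], [263.0, 319.8], [263.0, 310.0]]
[[ 76  51  45  37  74 100 109  49  25  20  20  25  22  24  27  43  38  26
   44  78  81  69  77  83  82  78  79  82  82  81  82]
 [ 77  51  45  45  47  79 118  69  31  22  24  35  60  93 101 137  87  60
   66  78  82  79  81  81  81  83  83  83  82  82  80]
 [ 81  67  47  46  46  61 114  92  39  27  54  90 113 127 105  90  65  59
   68  79  81  83  82  82  83  82  79  76  83  82  79]
 [ 83  79  61  48  41  49  99 113  54  53  63  66  67  62  51  49  55  66
   61  73  79  83  77  78  79  76  63  53  69  76  80]
 [ 76  82  78  50  39  46  78 118  74  57  62  47  40  43  45  68  81  91
   64  70  78  79  66  60  51  59  77  81  73  59  53]
 [ 69  80  81  64  46  47  59 111  95  50  63  40  28  39  41  67  79  78
   61  62  69  70  55  66 136 184 212 216 209 182 128]
 [ 82  81  82  72  50  46  48  94 113  54  61  53  42  51  53  62  71  71
   60  54  67  66  86 178 225 230 232 233 231 231 225]
 [ 80  81  82  81  63  40  45  74 113  68  55  64  63  67  70  70  70  70
   65  54  66  68 104 213 230 231 232 232 232 232 233]
 [ 70  68  80  82  
[... 1087 characters left out ...]
   37  33  29  25  24  32  38  43  42  40  40  45  59]
 [ 76 142 228 249 241 226 197 119  94  80  43  46  49  46  38  34  29  26
   23  24  29  40  52  62  69  74  74  74  74  74  75]
 [ 73  99 172 192 175 151 128  66  45  37  27  28  37  28  26  25  28  37
   47  59  65  71  74  74  74  75  75  71  64  75  75]
 [ 74  77 102 104  86  77  76  58  32  36  31  27  32  30  40  52  64  69
   74  75  75  76  75  69  71  75  75  70  61  73  75]
 [ 75  74  75  68  55  72  75  62  41  46  48  49  60  66  74  74  75  75
   72  72  76  75  75  58  68  77  75  75  76  75  75]
 [ 68  76  74  74  72  75  76  73  69  71  74  77  76  76  70  74  76  76
   71  59  73  75  76  76  75  75  76  75  76  75  76]]
```

Call:
{"fn": "move_arm", "kwargs": {
  "targets": [
    [[0,0,0.2],[0,0,0],60],
    [[0,0,0],[0,0,0],60]
  ]
}}

```text
time: 26.28
ee_pos: [0.453, -0.3027, -0.0003]
eef_rot: [1.0, 0.022, -0.0, -0.0]
ft_force: [0.6, 0.5, -0.0]
width: 0.0522
grip_force: 0.0
```

Call:
{"fn": "move_arm", "kwargs": {
  "targets": [
    [[0,0,0.2],[0,0,0],60],
    [[0,0,0],[0,0,0],60]
  ]
}}

```text
time: 26.52
ee_pos: [0.453, -0.3028, -0.0023]
eef_rot: [1.0, 0.022, -0.0, -0.0]
ft_force: [-0.6, 0.6, 0.4]
width: 0.0522
grip_force: 0.0
```

Call:
{"fn": "move_arm", "kwargs": {
  "targets": [
    [[0,0,0],[0,0,0],35],
    [[0,0,0],[0,0,0],25],
    [[0,0,0],[0,0,0],18],
    [[0,0,0],[0,0,0],18]
  ],
  "grip_force": 10
}}

```text
time: 27.02
ee_pos: [0.4532, -0.3029, -0.0021]
eef_rot: [1.0, 0.022, 0.0, 0.0]
ft_force: [-0.4, -0.9, 0.4]
width: 0.0206
grip_force: 0.3
```

Call:
{"fn": "move_arm", "kwargs": {
  "targets": [
    [[0,0,0],[0,0,0],10],
    [[0,0,0],[0,0,0],5],
    [[0,0,0],[0,0,0],5]
  ]
}}

```text
time: 27.4
ee_pos: [0.4531, -0.3029, -0.0022]
eef_rot: [1.0, 0.022, 0.0, 0.0]
ft_force: [-0.4, -0.7, 1.3]
width: 0.019
grip_force: 10.0
```

Call:
{"fn": "move_arm", "kwargs": {
  "targets": [
    [[0,0,0],[0,0,0],25],
    [[0,0,0],[0,0,0],45],
    [[0,0,0],[0,0,0],50],
    [[0,0,0.4],[0,0,0],50],
    [[0,0,0.4],[0,0,0],50],
    [[0,0,0],[0,0,0],50]
  ]
}}

```text
time: 28.15
ee_pos: [0.4528, -0.3026, -0.0106]
eef_rot: [1.0, 0.022, -0.0, -0.0]
ft_force: [-0.2, 0.1, -0.4]
width: 0.0434
grip_force: 0.0
```

Call:
{"fn": "move_arm", "kwargs": {
  "targets": [
    [[0,0,0.3],[0,0,0],50],
    [[0,0,0],[0,0,0],50]
  ]
}}

```text
time: 28.4
ee_pos: [0.453, -0.3027, -0.0134]
eef_rot: [1.0, 0.022, -0.0, -0.0]
ft_force: [-0.2, -0.6, 0.2]
width: 0.044
grip_force: 0.0
```

Call:
{"fn": "move_arm", "kwargs": {
  "targets": [
    [[0,0,0.2],[0,0,0],50],
    [[0,0,0],[0,0,0],50]
  ]
}}

```text
time: 28.65
ee_pos: [0.4531, -0.3027, -0.0153]
eef_rot: [1.0, 0.022, -0.0, -0.0]
ft_force: [0.6, -0.1, -0.4]
width: 0.0436
grip_force: 0.0
```

Call:
{"fn": "move_arm", "kwargs": {
  "targets": [
    [[0,0,0.1],[0,0,0],50],
    [[0,0,0],[0,0,0],50]
  ]
}}

```text
time: 28.9
ee_pos: [0.4531, -0.3028, -0.0162]
eef_rot: [1.0, 0.022, -0.0, -0.0]
ft_force: [0.9, -0.6, 0.1]
width: 0.0437
grip_force: 0.0
```

Deep enough; grip now.

Call:
{"fn": "move_arm", "kwargs": {
  "targets": [
    [[0,0,0],[0,0,0],30],
    [[0,0,0],[0,0,0],15],
    [[0,0,0],[0,0,0],5],
    [[0,0,0],[0,0,0],0],
    [[0,0,0],[0,0,0],0],
    [[0,0,0],[0,0,0],0]
  ],
  "grip_force": 35
}}

```text
time: 29.65
ee_pos: [0.4532, -0.3028, -0.0162]
eef_rot: [1.0, 0.022, 0.0, -0.0]
ft_force: [0.3, -0.3, 0.3]
width: 0.0199
grip_force: 35.0
```

Call:
{"fn": "move_arm", "kwargs": {
  "targets": [
    [[0,0,-0.5],[0,0,0],0],
    [[0,0,-1.5],[0,0,0],0],
    [[0,0,-3],[0,0,0],0],
    [[0,0,-4],[0,0,0],0],
    [[0,0,-4],[0,0,0],0],
    [[0,0,-4],[0,0,0],0],
    [[0,0,-2.5],[0,0,0],0],
    [[0,0,-1],[0,0,0],0],
    [[0,0,0],[0,0,0],0]
  ]
}}

```text
time: 30.78
ee_pos: [0.4532, -0.3028, 0.1891]
eef_rot: [1.0, 0.022, 0.0, -0.0]
ft_force: [-0.1, -0.4, -1.7]
width: 0.0196
grip_force: 35.0
```

Call:
{"fn": "move_arm", "kwargs": {
  "targets": [
    [[0.2,-1.5,0],[0,0,0],0],
    [[0.4,-3,0],[0,0,0],0],
    [[0.6,-4,0],[0,0,0],0],
    [[0.6,-4,0],[0,0,0],0],
    [[0.6,-4,0],[0,0,0],0],
    [[0.6,-4,0],[0,0,0],0],
    [[0.6,-4,0],[0,0,0],0],
    [[0.4,-2.6,0],[0,0,0],0],
    [[0.2,-1.5,0],[0,0,0],0],
    [[0,0,0],[0,0,0],0],
    [[0,0,0],[0,0,0],0]
  ]
}}

```text
time: 32.15
ee_pos: [0.4824, -0.0166, 0.1886]
eef_rot: [1.0, 0.021, -0.0, 0.0]
ft_force: [0.6, -0.5, -1.6]
width: 0.0197
grip_force: 35.0
```

```bash
cat > grn.py <<'E'
from h import *
np.set_printoptions(precision=4,suppress=True)
t=cam("top");s=cam("side")
it=cv2.imread("pics/top0.png");is_=cv2.imread("pics/side0.png")
def g(c,im,roi):
    d=dict(c,image=im); m=mask(d,(50,90,80),(80,255,255),roi); return cen(m) if m.any() else None
a=g(t,it,(380,262,395,280));b=g(s,is_,(235,318,270,340));print("init",a,b)
if a and b: print(tri(t,a[0],s,b[0]))
st=r.read_state();p=st["ee_pos"];print(st["time"],p)
M=R.from_quat(st["eef_rot"]).as_matrix()
L=p+M@[.0823,0,-.0242]; print("lens pred",L)
if a and b:
    rel=tri(t,a[0],s,b[0])[0]-np.array([.5355,-.2987,.008]); G=L+rel
    print("pred green px",proj(t,G),proj(s,G))
    def near(c):
        q=proj(c,G)[0].astype(int); return g(c,c["image"],(q[0]-14,q[1]-14,q[0]+14,q[1]+14))
    A=near(t);B=near(s);print("now",A,B)
    if A and B: print(tri(t,A[0],s,B[0]),"pred",G)
m=mask(t,(3,110,90),(22,255,255),(262,190,305,235));print("cu top",cen(m) if m.any() else 0, "pred cu px",proj(t,[.5646,-.0113,.068]),"lens px",proj(t,L))
for c,n in((t,"top"),(s,"side")):
    q=proj(c,L)[0].astype(int); print(n,q); print(cv2.cvtColor(c["image"],cv2.COLOR_BGR2GRAY)[q[1]-20:q[1]+22:2,q[0]-24:q[0]+26:2])
E
python3 grn.py
```

```text
init (array([386.875, 269.125]), 8) (array([249., 326.]), 1)
(array([ 0.4143, -0.307 ,  0.0218]), np.float64(0.000711212708126197))
32.25 [ 0.4825 -0.0165  0.1888]
lens pred [ 0.5647 -0.0131  0.213 ]
pred green px [[288.0939 255.9767]] [[233.9459 196.8382]]
now None (array([233.5, 195.5]), 4)
cu top 0 pred cu px [[283.5893 212.4645]] lens px [[285.4013 206.0217]]
top [285 206]
[[225 225 225 225 225 225 226 225 225 225 224 203 131 131 130 130 129 129
  130 129 129 129 121  33  51]
 [225 225 226 226 226 226 226 225 226 225 225 225 203 192 179 191 218 224
  224 224 224 224 202  91  49]
 [222 222 223 223 223 223 223 201 194 191 186 180 172 176 185 219 222 222
  222 222 223 224 224 224 226]
 [213 216 216 211 214 216 216 111  84  57  35  74 110  60  38  57 167 214
  218 218 219 223 224 225 226]
 [164 164 165 166 165 166 178  64  46 130 207 224 226 226 217 169  67 111
  191 209 214 222 225 226 226]
 [ 44  42  43  40  40  39  34  64 180 193 194 194 195 194 194 195 177  90
   43 156 215 223 226 226 227]
 [ 50  53  52  52  51  50  51 177 228 232 232 226 196 197 198 198 199 193
   52 137 216 22
[... 3006 characters left out ...]
31  21  45  78 106 111  89  59  34  71
  132 173 215 177  91  80  88]
 [ 35  46  64  85  88  74  84  85  75  61  55  53  46  43  53  88 150 220
  249 251 252 242 128  84  87]
 [ 79  80  80  91  93  93  99 106 120 182 205 215 223 223 226 236 250 251
  247 248 251 251 194  89  79]
 [115 146 164 187 173 144 152 157 160 180 189 225 248 251 252 251 251 251
  236 239 251 251 241 125  79]
 [223 250 249 212 177 168 168 165 164 165 164 169 198 243 250 244 246 252
  251 252 252 251 251 193  91]
 [237 252 241 176 166 167 165 159 156 155 142 132 121 133 144 115 177 250
  252 252 252 251 251 242 124]
 [194 232 200 159 152 137 119  97  86  75  59  45  32  27  30  34  91 237
  252 252 252 252 251 251 192]]
```

Call:
{"fn": "move_arm", "kwargs": {
  "targets": [
    [[0,-0.09,1],[0,0,0],0],
    [[0,-0.09,1.5],[0,0,0],0],
    [[0,0,1.5],[0,0,0],0],
    [[0,0,0.9],[0,0,0],0],
    [[0,0,0.4],[0,0,0],0],
    [[0,0,0],[0,0,0],0],
    [[0,0,0],[0,0,0],0]
  ]
}}

```text
time: 33.12
ee_pos: [0.4828, -0.0134, 0.1362]
eef_rot: [1.0, 0.022, 0.0, -0.0]
ft_force: [-0.3, -0.7, -0.2]
width: 0.0196
grip_force: 35.0
```

```bash
cat > ell.py <<'E'
from h import *
np.set_printoptions(precision=4,suppress=True)
t=cam("top");s=cam("side")
st=r.read_state();M=R.from_quat(st["eef_rot"]).as_matrix();L=st["ee_pos"]+M@[.0823,0,-.0242];print(st["time"],st["ee_pos"],"lens pred",L)
a=np.linspace(0,2*np.pi,60)
def circ(P): return P+np.c_[.033*np.cos(a),.033*np.sin(a),0*a]
def edges(c,P,name,thr=165):
    q=proj(c,circ(P)); cx,cy=proj(c,P)[0]; g=cv2.cvtColor(c["image"],cv2.COLOR_BGR2GRAY).astype(float)
    print(name,"pred ctr",(cx,cy),"x",q[:,0].min(),q[:,0].max(),"y",q[:,1].min(),q[:,1].max())
    for dx in(-4,0,4,8):
        col=int(round(cx))+dx; v=g[:,col]; y0=int(q[:,1].min())-6;y1=int(q[:,1].max())+7
        d=v[y0:y1+1]; on=np.nonzero(d>thr)[0]
        qq=q[np.argsort(abs(q[:,0]-col))[:6]]
        print(" col",col,d.astype(int).tolist(),"pred",qq[:,1].min().round(1),qq[:,1].max().round(1))
    for dy in(-2,0,2):
        row=int(round(cy))+dy;x0=int(q[:,0].min())-6;x1=int(q[:,0].max())+7
        print(" row",row,"from",x0,g[row,x0:x1+1].astype(int).tolist())
edges(dict(s,image=cv2.imread("pics/side0.png")),np.array([.5355,-.2987,.008]),"side0")
edges(s,L,"side now")
edges(t,L,"top now")
m=mask(t,(3,80,90),(25,255,255),(262,190,305,235));print("cu top",cen(m) if m.any() else 0)
m=mask(s,(3,80,90),(25,255,255),(255,205,300,240));print("cu side",cen(m) if m.any() else 0)
E
python3 ell.py
```

```text
33.225 [ 0.4828 -0.0134  0.1362] lens pred [ 0.565  -0.0098  0.1605]
side0 pred ctr (np.float64(291.8673628203777), np.float64(316.37631591843024)) x 279.758952766088 303.98170102192825 y 306.33093085104446 326.81303202092715
 col 288 [82, 80, 81, 79, 74, 56, 62, 126, 196, 232, 238, 239, 238, 239, 239, 239, 239, 238, 238, 238, 238, 238, 239, 239, 234, 198, 128, 59, 25, 34, 56, 74, 79, 81] pred 306.5 326.4
 col 292 [81, 82, 75, 63, 52, 46, 85, 163, 224, 238, 239, 239, 239, 239, 239, 239, 239, 240, 239, 239, 239, 239, 239, 239, 239, 233, 193, 118, 52, 23, 39, 65, 79, 80] pred 306.3 326.8
 col 296 [80, 81, 80, 80, 74, 59, 64, 121, 194, 231, 238, 239, 240, 240, 239, 240, 239, 238, 238, 239, 239, 239, 239, 240, 239, 227, 176, 99, 40, 28, 50, 69, 79, 81] pred 306.6 326.5
 col 300 [75, 65, 64, 75, 80, 77, 68, 53, 69, 126, 187, 226, 237, 240, 240, 240, 240, 239, 240, 239, 240, 240, 239, 231, 200, 139, 74, 30, 37, 58, 74, 80, 80, 79] pred 308.5 325.2
 row 314 from 273 [81, 82, 76, 67, 55, 43, 51, 113, 186, 227, 237, 238, 238, 238, 238, 239, 239, 240, 239, 239, 239, 239, 240, 239, 239, 240, 23
[... 2870 characters left out ...]
w 206 from 264 [140, 140, 95, 87, 131, 141, 141, 143, 154, 155, 148, 145, 145, 163, 175, 178, 177, 178, 178, 170, 152, 147, 146, 147, 146, 146, 147, 146, 141, 140, 140, 158, 119, 94, 92, 139, 170, 177, 177, 174]
 row 208 from 264 [156, 157, 105, 119, 151, 157, 158, 158, 142, 122, 132, 138, 138, 138, 138, 138, 138, 138, 138, 138, 138, 138, 137, 137, 137, 137, 136, 137, 136, 136, 136, 137, 136, 136, 136, 137, 137, 136, 136, 136]
 row 210 from 264 [168, 168, 102, 123, 162, 168, 168, 167, 166, 140, 147, 154, 155, 155, 157, 155, 156, 156, 155, 156, 156, 156, 155, 156, 156, 156, 155, 156, 155, 156, 155, 155, 155, 155, 155, 153, 154, 154, 154, 154]
cu top 0
cu side (array([273.9024, 227.4878]), 82)
```

Call:
{"fn": "move_arm", "kwargs": {
  "targets": [
    [[0,0.15,0],[0,0,0],0],
    [[0,0,0],[0,0,0],0],
    [[0,0,0],[0,0,0],0],
    [[0,0,0],[0,0,0],0],
    [[0,0,0],[0,0,0],0]
  ]
}}

```text
time: 33.85
ee_pos: [0.4825, -0.0149, 0.1358]
eef_rot: [1.0, 0.022, -0.0, -0.0]
ft_force: [-0.4, 0.1, -0.9]
width: 0.0196
grip_force: 35.0
```

```bash
python3 - <<'E'
from h import *
st=r.read_state();M=R.from_quat(st["eef_rot"]).as_matrix();L=st["ee_pos"]+M@[.0823,0,-.0242];print(st["time"],L,M[:,2],np.abs(st["joint_vel"]).max(),st["grip_force"],st["ft_force"])
if abs(L[0]-.5646)<.002 and abs(L[1]+.0113)<.002 and abs(L[2]-.1605)<.0015: print(r.close_job())
E
```

```text
33.85 [ 0.56476214 -0.01132167  0.16003393] [-2.15323436e-05  7.18411167e-05 -9.99999997e-01] 0.0018485421538863575 34.99981999397278 [-0.35148765  0.14195644 -0.94608692]
the job is handed in; nothing more can be done
None
```

Job handed in at 33.9 s: the three submounts lie flat and separate in the dish, the empty scoop is back on the table, and the loupe is held level and still over the copper at about 0.160 m, my estimate of the collar height (good to about 2 mm); tipping briefly pressed the scoop on the dish rim (about 9 N).

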